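# Test the spring clips on the rail and reject the slack one

### The arm

A 6-joint arm with a two-finger parallel gripper is mounted at the origin on a cart in front of the work surface, level with it; the furniture and walls round the work are solid. World frame = base frame: x ahead of the robot, y to its left, z up, the work surface at z = 0. Lengths are in mm, angles in rad, forces in N, time in s.
With the tool pointing down it reaches from about 275 to 1000 mm from the base axis. Payload 8.4 kg.
Tool frame: the origin (TCP) lies at the very end of the fingers, on their centre line; the grasp point (between the pads) lies 19 mm behind it; z points along the fingers, y is the line along which they close (so a half turn about z gives the same grasp; the last joint's range is limited). The gripper opens to 85 mm and grips with 20 to 120 N. Pads are 22 mm wide; open, the fingers measure 114 mm over their backs; the gripper's body (76 mm by 85 mm) begins 54 mm behind the grasp point. The pads swing forward as they close: fully open they stand 13 mm farther back than shut.
Start: joints at [-1.225, 0.353, 1.633, -0, 1.155, -0.002], TCP at [213.018, -587.581, 231.281] pointing down, gripper open.
Joint ranges: [-2.63, 2.63], [-0.92, 2.1], [0.06, 2.66], [-1.3, 4.44], [0, 2.69], [-3.02, 3.02]. Speed limits (rad/s): [2.22, 2.22, 2.79, 3.14, 3.14, 3.14].

### API

Orientations are given as [roll, pitch, yaw] about the fixed x, y, z axes, in that order (R = Rz(yaw) Ry(pitch) Rx(roll)).
In Python, from rig import sensors, grab_frame, camera_params, order gives the robot as it stands. The module is installed in compiled form; this text tells all that it offers.
- The arm moves only by the tool move_arm, never from a script. Its argument "motion" is a list of rows, each a list of 7 numbers: the turn, a rotation vector about the tool's x, y, z in normalised numbers (1 is 2 pi rad), then the shift along the tool's x, y, z in normalised numbers (1 is 1 m), then the finger opening in m, from 0 to 0.0854. A call has 1 to 8 rows; each row is the pose to reach, as a shift and turn from the pose commanded when the call began, along the tool's axes at that moment; what a row does not reach only later rows make up. A row lasts 1/8 s, in which the tool goes at most 62.5 mm and 10.7 degrees, less where a joint would pass 70% of its speed; a pose out of reach is approached as far as the arm can. A call with a gripper value outside its range is refused whole. The fingers move at their own pace and stop on an object; "grip_force" is the grip in N (left out, the last holds). Time passes only in rows, so rows that repeat a pose let the fingers close. It gives the time, the measured TCP pose, the force, the opening and the grip force at its end, in the units of the state.
- sensors.sense(): the state, without advancing time (a new reading comes with each control period).
- grab_frame(name): name is "scene" or "side" or "wrist"; returns (picture, depth): 400x640x3 uint8, red, green, blue; 400x640 float32, mm along the optical axis (not along the pixel's ray), 0 where there is no reading.
- camera_params(name): a dict with "camera_matrix" (3x3 intrinsics, pixels), "world_from_camera" (4x4, takes a point from camera to world coordinates). Camera axes: x right, y down, z forward; pixel columns grow to the right and rows downward; lengths in mm; the calibration is good to about 2 mm. The wrist camera is an equidistant fisheye: a pixel r from the principal point sees the ray r / f radians off the axis. A picture is of the moment at which its call begins: read the wrist's pose just before it. camera_params takes no time and is no camera call; for the wrist camera it gives the pose at the moment of the call.
- order.sign_off(): hands the job in; it is judged then, once.
The state is a dict: "clock": time; "qpos": joint angles; "qvel": joint speeds; "joint_efforts": joint torques, N m; "eef_pos": TCP position; "tcp_rot": TCP orientation; "contact_force": force on the tool from outside, world axes, zero at the start; "wrist_torque": the same for the moment, N m; "opening": opening from 0.0 (shut) to 1.0 (fully open); "grasp_force": force on a finger pad.
Only numpy, scipy, OpenCV 4.12 (cv2) and the standard library are available. Lean on these libraries where they do the work, as an engineer would, in place of code of your own. Each camera call takes 0.05 s, during which the arm holds its last target. There are 200 camera calls.

### The job

Three spring clips that look alike bite on the leaning rail. Going from left to right (as seen from the robot), squeeze each one's handles until its jaws are well open, for a moment, and let it bite again where it is, to feel its spring. When all three have been tried, take the one slack clip off the rail and put it in the reject tray; leave the two sound clips biting on the rail in their places, and do not disturb the tin, the copper elbow and the ball valve lying around.

Things in the scene. Friction and masses are not known exactly. Their poses are not given: they have to be found in the camera images.
- clip_1: spring clip like a big clothes peg, steel levers, black handle sleeves; 131 mm long, 24 wide, 80 g. All three clips look alike; one, unmarked, has a slack spring; any order on the rail. Origin: on the pivot. z points to the handle ends, 80 mm away; jaw tips at z = -50 mm. y runs along the pivot pin, x is the way the handles spread. Sleeves: z = 22 to 80 mm, 60 mm over their outsides in x, 22 in y
- clip_2: spring clip, looks just like clip_1, same origin, axes and sizes. Squeezing the handle sleeves together in x (best at z = 60 mm) opens the jaws; let go, it bites again. While it bites on the rail its z axis leans 35 degrees from vertical towards the robot, along the rail's plate, and its y axis lies along the rail
- clip_3: spring clip, looks just like clip_1, same origin, axes and sizes. With the fingertips pressing about 50 mm from the pivot, a sound clip starts to open at about 9 N and takes about 15 N near full opening; the slack one takes about 3 N and 5 N
- clip_1_lever (a joint): opening angle of clip_1 (rad): 0 biting on the rail, grows as its handles are squeezed, 0.32 fully open, -0.12 shut with nothing in the jaws. Handles over their outsides, 60 mm from the pivot: 60 mm at 0, 41 mm fully open
- clip_2_lever (a joint): opening angle of clip_2 (rad): 0 biting on the rail, grows as its handles are squeezed, 0.32 fully open, -0.12 shut with nothing in the jaws. Handles over their outsides, 60 mm from the pivot: 60 mm at 0, 41 mm fully open
- clip_3_lever (a joint): opening angle of clip_3 (rad): 0 biting on the rail, grows as its handles are squeezed, 0.32 fully open, -0.12 shut with nothing in the jaws. Handles over their outsides, 60 mm from the pivot: 60 mm at 0, 41 mm fully open
- rail: fixed clip rail: 6 mm aluminium plate, 370 mm long, leaning 35 degrees to the robot, on a grey foot 90 x 380 x 12 mm. Origin: on the bench, 15 mm robot-side of the foot's middle; x away from the robot, y along the rail to the left. Plate's upper edge at x = -30, z = 98 mm. Clip pivots 9.5 mm beyond it (x = -36, z = 106 mm), near y = +115, 0 and -115 mm, each up to 12 mm off
- tray: fixed reject tray, open dark steel box 150 x 210 x 35 mm (x, y, z), walls 4 mm, floor 4 mm. Origin: centre of its underside, on the bench. It lies on the bench nearer the robot than the rail
- flux_tin: bystander: round tin, 75 mm across, 40 mm high, origin under its centre
- pipe_elbow: bystander: copper pipe elbow lying flat, 55 x 55 x 26 mm, origin under its centre
- ball_valve: bystander: brass ball valve with a lever, 34 x 104 x 50 mm, origin under its centre

How it is judged (in metres and radians):
On the way, in this order (a step that is already met when the one before it is completed fails the run):
1. the left clip on the rail is squeezed with the fingers until its jaws stand open (more than 0.12 rad), for 0.2 s (((y of clip_1 in the frame of rail between 0.07 and 0.17 m and value of joint clip_1_lever above 0.12 rad and contact force between clip_1 and the fingers above 1 N and z of clip_1 in the frame of rail below 0.125 m) or (y of clip_2 in the frame of rail between 0.07 and 0.17 m and value of joint clip_2_lever above 0.12 rad and contact force between clip_2 and the fingers above 1 N and z of clip_2 in the frame of rail below 0.125 m) or (y of clip_3 in the frame of rail between 0.07 and 0.17 m and value of joint clip_3_lever above 0.12 rad and contact force between clip_3 and the fingers above 1 N and z of clip_3 in the frame of rail below 0.125 m))), for 0.2 s.
2. the middle clip on the rail is squeezed with the fingers until its jaws stand open (more than 0.12 rad), for 0.2 s (((y of clip_1 in the frame of rail between -0.045 and 0.045 m and value of joint clip_1_lever above 0.12 rad and contact force between clip_1 and the fingers above 1 N and z of clip_1 in the frame of rail below 0.125 m) or (y of clip_2 in the frame of rail between -0.045 and 0.045 m and value of joint clip_2_lever above 0.12 rad and contact force between clip_2 and the fingers above 1 N and z of clip_2 in the frame of rail below 0.125 m) or (y of clip_3 in the frame of rail between -0.045 and 0.045 m and value of joint clip_3_lever above 0.12 rad and contact force between clip_3 and the fingers above 1 N and z of clip_3 in the frame of rail below 0.125 m))), for 0.2 s.
3. the right clip on the rail is squeezed with the fingers until its jaws stand open (more than 0.12 rad), for 0.2 s (((y of clip_1 in the frame of rail between -0.17 and -0.07 m and value of joint clip_1_lever above 0.12 rad and contact force between clip_1 and the fingers above 1 N and z of clip_1 in the frame of rail below 0.125 m) or (y of clip_2 in the frame of rail between -0.17 and -0.07 m and value of joint clip_2_lever above 0.12 rad and contact force between clip_2 and the fingers above 1 N and z of clip_2 in the frame of rail below 0.125 m) or (y of clip_3 in the frame of rail between -0.17 and -0.07 m and value of joint clip_3_lever above 0.12 rad and contact force between clip_3 and the fingers above 1 N and z of clip_3 in the frame of rail below 0.125 m))), for 0.2 s.
4. one clip is off the rail (((distance of clip_1 from where it was at the start of the episode above 0.06 m and contact force between clip_1 and rail below 0.1 N) or (distance of clip_2 from where it was at the start of the episode above 0.06 m and contact force between clip_2 and rail below 0.1 N) or (distance of clip_3 from where it was at the start of the episode above 0.06 m and contact force between clip_3 and rail below 0.1 N))), for 0.1 s.
At the end, for the whole second after the job is handed in: The slack clip lies at rest in the tray (pivot within the tray outline, lower than 55 mm); the other two rest within 25 mm of where they started, square to the rail within 0.25 rad, and bite firmly (total contact force on the rail over 12 N each, which only sound clips reach) (((x of clip_1 in the frame of tray between -0.075 and 0.075 m and y of clip_1 in the frame of tray between -0.105 and 0.105 m and z of clip_1 in the frame of tray below 0.055 m and linear speed of each of clip_1, clip_2, clip_3 below 0.02 m/s and distance of each of clip_2, clip_3 from where it was at the start of the episode below 0.025 m and angle between the y axis of each of clip_2, clip_3 and the y axis of rail, either way round below 0.25 rad and contact force between each of clip_2, clip_3 and rail above 12 N) or (x of clip_2 in the frame of tray between -0.075 and 0.075 m and y of clip_2 in the frame of tray between -0.105 and 0.105 m and z of clip_2 in the frame of tray below 0.055 m and linear speed of each of clip_2, clip_1, clip_3 below 0.02 m/s and distance of each of clip_1, clip_3 from where it was at the start of the episode below 0.025 m and angle between the y axis of each of clip_1, clip_3 and the y axis of rail, either way round below 0.25 rad and contact force between each of clip_1, clip_3 and rail above 12 N) or (x of clip_3 in the frame of tray between -0.075 and 0.075 m and y of clip_3 in the frame of tray between -0.105 and 0.105 m and z of clip_3 in the frame of tray below 0.055 m and linear speed of each of clip_3, clip_1, clip_2 below 0.02 m/s and distance of each of clip_1, clip_2 from where it was at the start of the episode below 0.025 m and angle between the y axis of each of clip_1, clip_2 and the y axis of rail, either way round below 0.25 rad and contact force between each of clip_1, clip_2 and rail above 12 N))); the robot touches nothing.
It fails at once if a bystander (tin, elbow, ball valve) is moved by more than 30 mm (distance of any of flux_tin, pipe_elbow, ball_valve from where it was at the start of the episode above 0.03 m).
It fails at once if more than one clip is taken off its place (moved more than 60 mm) (distance of each of clip_2, clip_3 from where it was at the start of the episode above 0.06 m or distance of each of clip_1, clip_3 from where it was at the start of the episode above 0.06 m or distance of each of clip_1, clip_2 from where it was at the start of the episode above 0.06 m).
It also fails if it takes over 61 s, if anything falls off the work surface, if the arm or the gripper's body presses on something with over 40 N, if the wrist force passes 120 N, or if a joint passes its speed limit or range.

## Working session

There is one attempt and no reset: what is moved stays moved. The work goes in short steps, Python scripts to look and compute and a tool call to move; the robot and the scene stay as the last step left them, time stands still between calls to the robot, and variables do not carry over. Pictures are saved under pics/ and viewed, at most 10 in all, crops included, and the job is handed in when it is done.

Besides the shell and the picture viewer there is one more tool, called after "Emit:" by a JSON object that holds its "op" and its "data", one argument or row to a line. move_arm: Moves the arm, as the interface text tells. Its arguments: {"type":"object","properties":{"motion":{"type":"array","items":{"type":"array","items":{"type":"number"}}},"grip_force":{"type":"number"}},"required":["motion"]}

```bash
mkdir -p pics
python3 - <<'E'
from rig import sensors, grab_frame, camera_params
import cv2,numpy as np
for n in("scene","side"):
    p,d=grab_frame(n); cv2.imwrite(f"pics/{n}0.png",p[:,:,::-1]); np.save(f"{n}0.npy",d)
    c=camera_params(n); print(n,np.round(c["camera_matrix"],1).tolist(),np.round(c["world_from_camera"],3).tolist())
print(sensors.sense())
E
```

```text
scene [[445.9, 0.0, 312.8], [0.0, 445.9, 196.1], [0.0, 0.0, 1.0]] [[0.891, -0.297, 0.343, 138.272], [-0.453, -0.614, 0.646, -925.522], [0.019, -0.731, -0.682, 912.317], [0.0, 0.0, 0.0, 1.0]]
side [[425.9, 0.0, 322.2], [0.0, 425.9, 199.2], [0.0, 0.0, 1.0]] [[-0.976, -0.111, 0.188, 349.994], [-0.219, 0.465, -0.858, 841.497], [0.008, -0.878, -0.478, 625.836], [0.0, 0.0, 0.0, 1.0]]
{'clock': 0.1, 'qpos': array([-1.22541572e+00,  3.53617029e-01,  1.63404802e+00,  1.16065038e-05,
        1.15520200e+00, -2.41045328e-03]), 'qvel': array([ 2.69952037e-04, -2.61905664e-03, -3.72865600e-03,  6.96439062e-04,
        5.03823087e-04, -9.07101662e-05]), 'joint_efforts': array([ 2.56297229e-03, -6.06354547e+01, -3.42822325e+01,  2.93695230e-04,
        3.81201535e-03,  2.74489065e-05]), 'eef_pos': array([ 212.86760959, -587.18237478,  230.6179611 ]), 'tcp_rot': array([-3.14031829e+00, -1.36843669e-05,  3.47786355e-01]), 'contact_force': array([0.17240259, 0.31564399, 0.77967811]), 'wrist_torque': array([-0.02065986,  0.07572252,  0.0164079 ]), 'grasp_force': 0.0, 'opening': 1.000733201945537}
```

View pics/scene0.png

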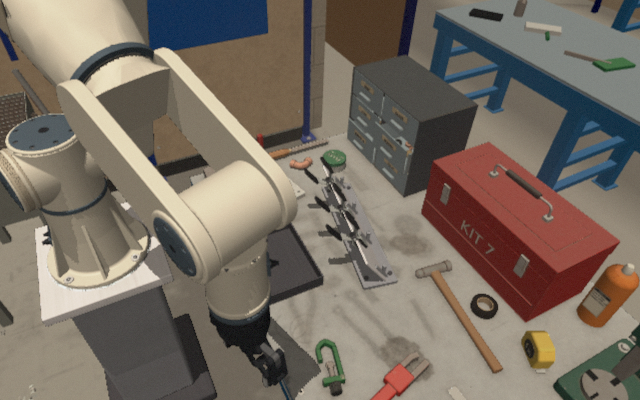

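View pics/side0.png

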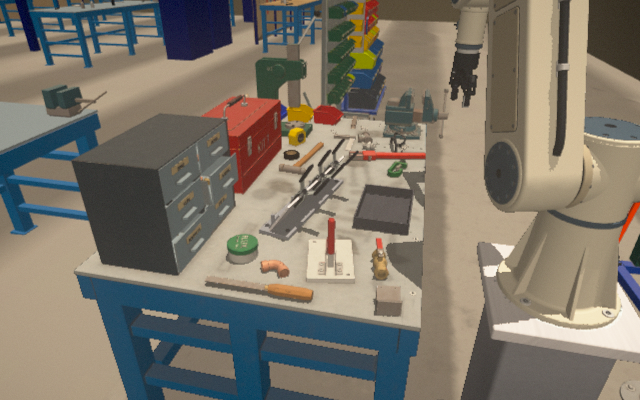

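The scene view shows the rail running from (325,170) to (380,280), with clips near (335,190), (345,212) and (350,238). The side view shows the tray at (385,208), tin (242,248), elbow (275,268) and valve (380,260). Next I merge both depth images into a top-down map.

```bash
cat > h.py <<'E'
import numpy as np,cv2
from rig import sensors, grab_frame, camera_params
def cloud(n,d):
    c=camera_params(n);K=np.array(c["camera_matrix"]);T=np.array(c["world_from_camera"])
    v,u=np.mgrid[:400,:640]
    P=np.stack([(u-K[0,2])/K[0,0]*d,(v-K[1,2])/K[1,1]*d,d],-1)
    W=P@T[:3,:3].T+T[:3,3]; W[d<=0]=np.nan
    return W
E
python3 - <<'E'
from h import *
im=np.zeros((600,800,3),np.uint8)
for k,n in enumerate(("side","scene")):
    W=cloud(n,np.load(f"{n}0.npy")); p=cv2.imread(f"pics/{n}0.png")
    ok=(W[...,0]>250)&(W[...,0]<750)&(abs(W[...,1])<420)&(W[...,2]>-20)&(W[...,2]<230)
    Q=W[ok];c=p[ok]
    o=np.argsort(Q[:,2])
    for q,cc in zip(Q[o],c[o]):
        x=int((420-q[1])*400/420/1)+0; y=int((750-q[0])*0.56)+300*k
        x=int((420-q[1])*0.95)
        cv2.circle(im,(x,y),1,tuple(int(a) for a in cc),-1)
cv2.imwrite("pics/top.png",im)
for n in("scene","side"):
    W=cloud(n,np.load(f"{n}0.npy"));Q=W[np.isfinite(W[...,0])]
    m=(Q[:,0]>350)&(Q[:,0]<620)&(abs(Q[:,1])<300)
    for lo,hi in((130,200),(85,120)):
        q=Q[m&(Q[:,2]>lo)&(Q[:,2]<hi)]
        print(n,lo,len(q)); print(q[np.argsort(q[:,1])][::max(1,len(q)//25)].round().astype(int).tolist())
E
```

```text
scene 130 361
[[588, -246, 143], [571, -243, 168], [571, -241, 173], [588, -240, 155], [565, -237, 175], [588, -234, 156], [528, -231, 142], [520, -230, 151], [588, -228, 158], [539, -226, 135], [536, -221, 139], [530, -215, 150], [611, -134, 148], [603, -132, 160], [588, -130, 177], [592, -128, 181], [610, -124, 158], [546, -121, 148], [541, -119, 152], [589, -117, 188], [557, -112, 144], [548, -105, 153], [492, 75, 147], [494, 78, 165], [490, 80, 137], [485, 83, 140]]
scene 85 365
[[585, -298, 95], [580, -285, 96], [583, -271, 96], [611, -249, 85], [585, -245, 108], [598, -243, 104], [607, -241, 91], [568, -239, 106], [588, -238, 118], [552, -236, 110], [544, -234, 119], [558, -231, 111], [591, -229, 120], [592, -227, 114], [553, -223, 120], [599, -200, 95], [615, -184, 86], [605, -172, 98], [613, -137, 96], [615, -133, 99], [606, -130, 111], [589, -127, 108], [588, -124, 110], [613, -123, 117], [581, -119, 112], [614, -115, 111], [502, 82, 117]]
side 130 371
[[504, -299, 151], [592, -227, 135], [566, -222, 185], [579, -220, 167], [579, -219, 158], [584, -217, 159], [569, -214, 179], [526, -209, 147], [536, -206, 135], [602, -121, 155], [619, -115, 144], [613, -112, 149], [607, -111, 162], [607, -109, 157], [593, -107, 176], [593, -106, 182], [560, -101, 141], [565, -98, 130], [549, -94, 151], [487, 88, 152], [500, 92, 160], [488, 94, 158], [492, 95, 146], [494, 95, 131], [494, 96, 141], [501, 97, 151], [496, 98, 137]]
side 85 382
[[577, -298, 93], [590, -244, 112], [605, -235, 102], [587, -230, 110], [568, -227, 107], [614, -224, 87], [564, -222, 110], [581, -220, 106], [561, -218, 109], [551, -213, 115], [598, -203, 99], [606, -179, 97], [613, -129, 118], [603, -122, 105], [608, -119, 88], [614, -114, 108], [611, -112, 100], [605, -110, 102], [618, -107, 96], [576, -103, 118], [490, 93, 102], [500, 95, 88], [496, 95, 102], [491, 96, 109], [495, 97, 90], [499, 98, 96]]
```

View pics/top.png

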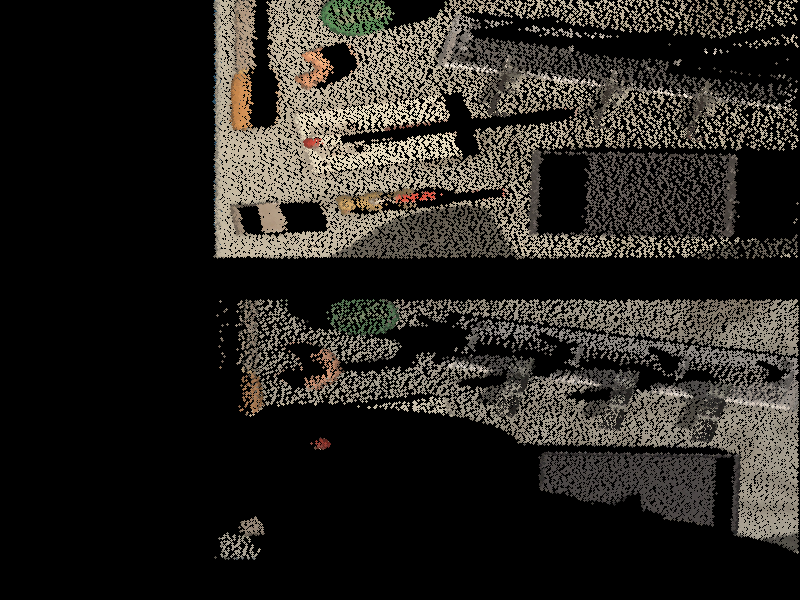

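The merged map shows the rail with its three clips at the upper right, the tray below it, and a toggle clamp standing at about x=490, y=90. Next I fit the rail yaw and offset from its plate, then the clips' y positions in the rail frame.

Run:
```python
from h import *
c35,s35=np.cos(np.radians(35)),np.sin(np.radians(35))
C={n:cloud(n,np.load(f"{n}0.npy")).reshape(-1,3) for n in("scene","side")}
C={n:q[np.isfinite(q[:,0])] for n,q in C.items()}
C={n:q[(q[:,0]>420)&(q[:,0]<760)&(q[:,1]>-400)&(q[:,1]<120)&(q[:,2]>20)&(q[:,2]<230)] for n,q in C.items()}
A=np.vstack(list(C.values()))
def proj(q,yaw):
    ex=np.array([np.cos(yaw),np.sin(yaw),0]);ey=np.array([-np.sin(yaw),np.cos(yaw),0])
    return np.c_[q@ex,q@ey,q[:,2]]
def plate(q,label):
    best=(0,)
    for yaw in np.arange(-.4,.05,.005):
        r=proj(q,yaw);m=(r[:,2]<92);u=r[m,0]*c35+r[m,2]*s35
        h,e=np.histogram(u,np.arange(u.min(),u.max()+3,3));k=h.argmax()
        if h[k]>best[0]:best=(h[k],yaw,np.median(u[(u>e[k]-2)&(u<e[k+1]+2)]))
    print(label,best);return best
for n in C: plate(C[n],n)
_,yaw,u=plate(A,"all")
x0=(u-34.6)/c35
print("yaw",yaw,"rail x' origin",x0)
for n in C:
    r=proj(C[n],yaw);r[:,0]-=x0
    pl=r[abs(r[:,0]*c35+r[:,2]*s35-34.6)<4]; print(n,"plate y range",np.percentile(pl[:,1],[.5,99.5]),"zmax",np.percentile(pl[:,2],97))
    # clip frame coords
    X=(r[:,0]+36)*c35+(r[:,2]-106)*s35; Z=-(r[:,0]+36)*s35+(r[:,2]-106)*c35
    for nm,m in (("sleeves",(Z>30)&(Z<85)&(abs(X)<45)),):
        ys=np.sort(r[m,1]); sp=np.split(ys,np.where(np.diff(ys)>20)[0]+1)
        for g in sp:
            if len(g)<20: continue
            mm=m&(r[:,1]>=g[0])&(r[:,1]<=g[-1]); a=r[mm]
            f=mm&(X>0);b=mm&(X<0)
            print(n,len(g),"y",np.percentile(g,[2,98]).round(1),"X",np.percentile(X[mm],[2,50,98]).round(1),"Zmax",Z[mm].max().round(1), "rear y",np.percentile(r[f,1],[2,98]).round() if f.any() else 0,"front y",np.percentile(r[b,1],[2,98]).round() if b.any() else 0)
```

```text
scene (np.int64(323), np.float64(-0.19999999999999984), np.float64(572.3527444519061))
side (np.int64(165), np.float64(-0.22499999999999987), np.float64(566.8252268136157))
all (np.int64(373), np.float64(-0.20499999999999985), np.float64(572.8484218081334))
yaw -0.20499999999999985 rail x' origin 657.0799957843267
scene plate y range [-274.60419579  202.87721325] zmax 112.49567361518564
scene 193 y [-220.4 -199.4] X [-29.7 -21.1  31.5] Zmax 80.2 rear y [-220. -200.] front y [-220. -199.]
scene 169 y [-121.2 -100.4] X [-29.2 -20.8  31.9] Zmax 80.5 rear y [-121. -102.] front y [-121. -100.]
scene 143 y [-9.1 11.3] X [-29.3 -20.7  32.1] Zmax 81.1 rear y [-9. 11.] front y [-9. 12.]
side plate y range [-261.24717477  222.88363432] zmax 111.12517423877247
side 107 y [-211.2 -191.6] X [-31.8  20.6  29.3] Zmax 78.7 rear y [-211. -192.] front y [-210. -192.]
side 119 y [-113.7  -93.2] X [-30.7  21.9  29.9] Zmax 79.6 rear y [-114.  -93.] front y [-113.  -93.]
side 134 y [-1.2 20. ] X [-30.1  22.3  30.3] Zmax 79.9 rear y [-1. 19.] front y [ 0. 20.]
```

```bash
cat >> h.py <<'E'
from scipy.spatial.transform import Rotation as Ro
YAW,X0=-0.205,657.1
c35,s35=np.cos(np.radians(35)),np.sin(np.radians(35))
ex=np.array([np.cos(YAW),np.sin(YAW),0]);ey=np.array([-np.sin(YAW),np.cos(YAW),0]);ez=np.array([0,0,1.])
CX=c35*ex+s35*ez; CZ=-s35*ex+c35*ez
YC=[5.2,-107.2,-205.7]   # left, middle, right clip along rail y (world origin)
RT=np.c_[np.cross(CX,-CZ),CX,-CZ]
def piv(k): return (X0-36)*ex+YC[k]*ey+106*ez
def pose():
    s=sensors.sense();return s,np.array(s['eef_pos']),Ro.from_euler('xyz',s['tcp_rot']).as_matrix()
def delta(p,R=RT):
    s,p0,R0=pose()
    return np.r_[Ro.from_matrix(R0.T@R).as_rotvec(),R0.T@(p-p0)/1000].round(4).tolist()
def clippos(k):  # TCP in clip frame (x,y,z)
    s,p,R=pose();d=p-piv(k);return np.round([d@CX,d@ey,d@CZ],1)
E
python3 - <<'E'
from h import *
for k in range(3): print(k,piv(k).round(1),(piv(k)+38*CZ).round(1))
print(delta(piv(0)+175*CZ))
E
```

```text
0 [ 609.2 -121.3  106. ] [ 587.8 -116.9  137.1]
1 [ 586.3 -231.4  106. ] [ 564.9 -227.   137.1]
2 [ 566.2 -327.8  106. ] [ 544.9 -323.4  137.1]
[-0.5577, 0.31, -0.9853, 0.4459, -0.3556, -0.0183]
```

The rows are not in the units I measure in: turns go in shares of 2 pi rad. I convert before sending: 0.31 rad is 0.0493.

Emit:
{"op": "move_arm", "data": {
  "motion": [
    [-0.0127,0.007,-0.0223,0.06,-0.05,-0.06,0.085],
    [-0.0255,0.0143,-0.0446,0.12,-0.095,-0.08,0.085],
    [-0.0382,0.0212,-0.0668,0.18,-0.14,-0.08,0.085],
    [-0.0509,0.0286,-0.0891,0.24,-0.19,-0.08,0.085],
    [-0.0637,0.035,-0.1114,0.3,-0.24,-0.08,0.085],
    [-0.0764,0.0422,-0.1353,0.36,-0.29,-0.08,0.085],
    [-0.0888,0.0493,-0.1568,0.4,-0.32,-0.06,0.085],
    [-0.0888,0.0493,-0.1568,0.446,-0.356,-0.04,0.085]
  ],
  "grip_force": 40
}}

```text
clock: 1.1
eef_pos: [461.4, -179.2, 289.7]
tcp_rot: [2.529, 0.004, 1.37]
contact_force: [-0.3, -1.9, -1.4]
opening: 0.993
grasp_force: 0.0
```

Run:
```python
from h import *
s,p,R=pose();print(s['clock'],p,s['qpos'],s['contact_force'],clippos(0));print(delta(piv(0)+120*CZ))
c=camera_params("wrist");print(c)
p,d=grab_frame("wrist");cv2.imwrite("pics/w0.png",p[:,:,::-1]);np.save("w0.npy",d);np.save("w0T.npy",c["world_from_camera"])
```

```text
1.1 [ 461.3543101  -179.16121354  289.66594853] [-0.48155263 -0.19160822  2.24601153  0.32194434  0.51483924 -0.51630398] [-0.27276066 -1.88951132 -1.38131555] [ -3.5 -86.7 226.7]
[0.0016, 0.0012, 0.0056, 0.0868, 0.0039, 0.1066]
{'camera_matrix': array([[309.70691629,   0.        , 313.95545835],
       [  0.        , 309.70691629, 197.70834809],
       [  0.        ,   0.        ,   1.        ]]), 'world_from_camera': array([[ 8.01653337e-01, -3.69946940e-01,  4.69564893e-01,
         3.98939414e+02],
       [-1.60498659e-01, -8.89860517e-01, -4.27069598e-01,
        -8.10214123e+01],
       [ 5.75840349e-01,  2.66997232e-01, -7.72735640e-01,
         4.06253381e+02],
       [ 0.00000000e+00,  0.00000000e+00,  0.00000000e+00,
         1.00000000e+00]])}
```

View pics/w0.png

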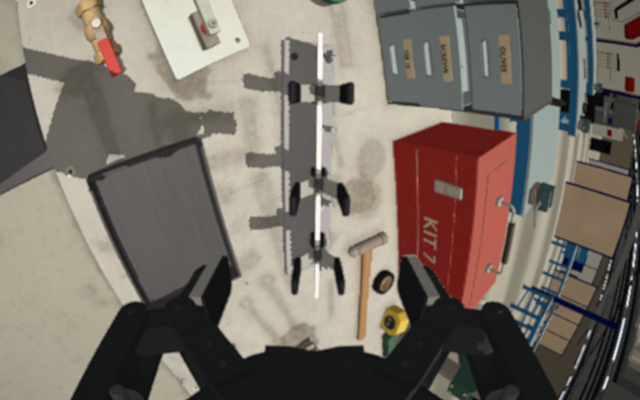

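The wrist view shows the rail running vertically at column 318. The clips are at about (320,92), (320,190) and (318,262), and the tray is at (165,220). I'll refine with the wrist depth.

```bash
cat >> h.py <<'E'
def wcloud(d,T,c):
    K=np.array(c["camera_matrix"]);v,u=np.mgrid[:400,:640];a,b=u-K[0,2],v-K[1,2];r=np.hypot(a,b)+1e-9;th=r/K[0,0]
    t=np.where(th<1.3,np.tan(np.minimum(th,1.3)),np.nan);P=np.stack([d*t*a/r,d*t*b/r,d],-1)
    W=P@T[:3,:3].T+T[:3,3];W[d<=0]=np.nan;return W
def clipstats(d,T,c):
    W=wcloud(d,T,c).reshape(-1,3);W=W[np.isfinite(W[:,0])]
    for k in range(3):
        q=W-piv(k);X,Y,Z=q@CX,q@ey,q@CZ
        m=(Z>35)&(Z<90)&(abs(X)<50)&(abs(Y)<30)
        if m.sum()<20: continue
        f=lambda a:np.percentile(a,[2,50,98]).round(1)
        print(k,m.sum(),"Y rear",f(Y[m&(X>0)]),"Y front",f(Y[m&(X<0)]),"X",np.percentile(X[m],[1,99]).round(1),"inner",X[m&(X<0)].max().round(1),X[m&(X>0)].min().round(1),"Zmax",np.percentile(Z[m],[98]).round(1))
E
python3 - <<'E'
from h import *
T=np.load("w0T.npy");d=np.load("w0.npy");c=camera_params("wrist")
clipstats(d,T,c)
W=wcloud(d,T,c)
print("tray px",W[90:310:20,165].round().tolist()); print("tray corners",[W[v,u].round().tolist() for v,u in((172,92),(140,203),(272,236),(225,165))])
E
```

```text
0 542 Y rear [-9.8  0.2 10.4] Y front [-9.9  0.5 10. ] X [-26.4  35.1] inner -17.7 25.1 Zmax [78.2]
1 577 Y rear [-9.3  4.2 11.2] Y front [-9.2  5.5 11.6] X [-26.9  34. ] inner -17.8 25.2 Zmax [78.6]
2 538 Y rear [-8.7  7.7 10.8] Y front [-8.8  7.7 11.1] X [-28.4  34.2] inner -18.3 24.6 Zmax [78.9]
tray px [[459.0, -77.0, -1.0], [453.0, -101.0, 2.0], [446.0, -126.0, 1.0], [436.0, -145.0, 32.0], [430.0, -175.0, 5.0], [422.0, -200.0, 4.0], [412.0, -226.0, 4.0], [402.0, -252.0, 3.0], [390.0, -279.0, 5.0], [378.0, -308.0, 5.0], [364.0, -338.0, 6.0]]
tray corners [[339.0, -142.0, 2.0], [492.0, -155.0, -0.0], [473.0, -350.0, 27.0], [405.0, -245.0, 5.0]]
```

Emit:
{"op": "move_arm", "data": {
  "motion": [
    [0,0,0,0.045,0,0.03,0.085],
    [0,0,0,0.087,0.004,0.06,0.085],
    [0,0,0,0.087,0.004,0.06,0.085],
    [0,0,0,0.087,0.004,0.06,0.085]
  ]
}}

```text
clock: 1.65
eef_pos: [516.3, -103.2, 242.9]
tcp_rot: [2.532, 0.002, 1.366]
contact_force: [-0.1, -0.0, 1.1]
opening: 0.996
grasp_force: 0.0
```

Run:
```python
from h import *
s,p,R=pose();print(s['clock'],p,s['qpos'].round(2),clippos(0),s['contact_force'])
c=camera_params("wrist");p,d=grab_frame("wrist")
clipstats(d,c["world_from_camera"],c)
print(delta(piv(0)+80*CZ))
```

```text
1.65 [ 516.27329255 -103.19692384  242.8682137 ] [-0.2  -0.06  2.26 -0.02  0.33  0.02] [  1.   -1.1 166.4] [-0.10163419 -0.0221246   1.08797645]
0 922 Y rear [-8.6  4.  11.4] Y front [-8.1  4.8 11.7] X [-26.5  34.5] inner -17.7 25.3 Zmax [78.1]
1 756 Y rear [-8.5  8.6 11.7] Y front [-7.4  9.1 12. ] X [-27.  34.] inner -18.3 24.9 Zmax [78.3]
2 20 Y rear [ 9.4 10.4 11.5] Y front [ 9.2 10.4 11.4] X [-24.2  30.7] inner -19.3 25.8 Zmax [38.8]
[-0.0003, 0.0018, 0.0003, 0.0019, -0.0013, 0.0867]
```

Emit:
{"op": "move_arm", "data": {
  "motion": [
    [0,0,0,0.002,0.001,0.04,0.085],
    [0,0,0,0.002,0.001,0.075,0.085],
    [0,0,0,0.002,0.001,0.1,0.085],
    [0,0,0,0.002,0.001,0.127,0.085],
    [0,0,0,0.002,0.001,0.127,0.085],
    [0,0,0,0.002,0.001,0.127,0.07],
    [0,0,0,0.002,0.001,0.127,0.066],
    [0,0,0,0.002,0.001,0.127,0.063]
  ]
}}

```text
clock: 2.7
eef_pos: [589.0, -116.6, 140.7]
tcp_rot: [2.529, 0.001, 1.365]
contact_force: [-0.2, 0.3, -0.7]
opening: 0.737
grasp_force: 0.0
```

Run:
```python
from h import *
s,p,R=pose();print(clippos(0),s['contact_force'],s['contact_force']@CX,s['grasp_force'],s['opening'],delta(piv(0)+38*CZ))
p,d=grab_frame("wrist");cv2.imwrite("pics/w1.png",p[:,:,::-1])
```

```text
[ 3.   0.6 40.3] [-0.15269091  0.26760979 -0.69248299] -0.564274595893546 0.01645317650400102 0.736509920747378 [0.0013, 0.0016, 0.0001, -0.0006, -0.003, 0.0023]
```

View pics/w1.png

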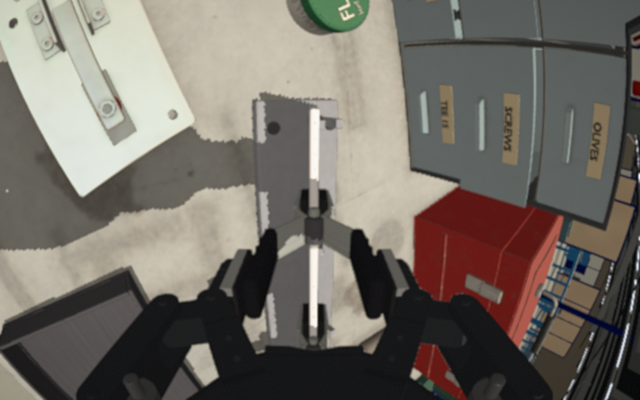

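The fingers straddle the left clip: sleeves at (265,265) and (368,265), the left pad touching, a small gap on the right. I'll shift 1 mm left and squeeze gradually.

Emit:
{"op": "move_arm", "data": {
  "motion": [
    [0,0,0,0,-0.001,0.001,0.06],
    [0,0,0,0,-0.001,0.001,0.057],
    [0,0,0,0,-0.001,0.001,0.054]
  ]
}}

```text
clock: 3.12
eef_pos: [589.1, -116.3, 139.3]
tcp_rot: [2.529, 0.001, 1.365]
contact_force: [-8.8, 2.1, 12.9]
opening: 0.64
grasp_force: 14.1
```

Run:
```python
from h import *
s,p,R=pose();print(clippos(0),s['contact_force'],s['contact_force']@CX,s['grasp_force'],s['opening'],s['wrist_torque'])
```

```text
[ 2.1  0.9 39.1] [-8.84971769  2.09435409 12.94473007] -0.021918428048780747 14.095041900873184 0.6399406636895488 [0.10989825 0.25025991 0.02176091]
```

Emit:
{"op": "move_arm", "data": {
  "motion": [
    [0,0,0,0,0,-0.002,0.052],
    [0,0,0,0,0,-0.002,0.049],
    [0,0,0,0,0,-0.0025,0.047],
    [0,0,0,0,0,-0.0025,0.047],
    [0,0,0,0,0,-0.0025,0.047]
  ]
}}

```text
clock: 3.75
eef_pos: [587.1, -115.9, 140.9]
tcp_rot: [2.53, 0.001, 1.365]
contact_force: [-12.3, 2.0, 14.3]
opening: 0.55
grasp_force: 17.1
```

Run:
```python
from h import *
s,p,R=pose();print(clippos(0),s['contact_force'],s['contact_force']@CX,s['contact_force']@CZ,s['grasp_force'],s['opening']*85.4,s['wrist_torque'])
```

```text
[ 1.4  0.8 41.6] [-12.26489508   2.00380937  14.3298582 ] -1.95131462166386 18.85985195641765 17.089225533418357 46.99658843592267 [0.12984056 0.48741689 0.08865052]
```

Emit:
{"op": "move_arm", "data": {
  "motion": [
    [0,0,0,0,0,0,0.05],
    [0,0,0,0,0,0,0.055],
    [0,0,0,0,0,0,0.06],
    [0,0,0,0,0,0,0.066],
    [0,0,0,0,0,0,0.085],
    [0,0,0,0,0,0,0.085],
    [0,0,0,0,0,-0.04,0.085],
    [0,0,0,0,0,-0.09,0.085]
  ]
}}

```text
clock: 4.75
eef_pos: [536.0, -105.2, 213.7]
tcp_rot: [2.533, 0.001, 1.365]
contact_force: [0.8, -0.8, 0.9]
opening: 0.995
grasp_force: 0.0
```

Run:
```python
from h import *
s,p,R=pose();print(s['clock'],clippos(0),clippos(1),s['contact_force'],s['opening'])
c=camera_params("wrist");p,d=grab_frame("wrist");cv2.imwrite("pics/w2.png",p[:,:,::-1])
clipstats(d,c["world_from_camera"],c)
print(delta(piv(1)+135*CZ+1.5*CX+1*ey))
```

```text
4.75 [  0.4   0.9 131.2] [  0.4 113.3 131.2] [ 0.7520991  -0.80982596  0.87639807] 0.9953831853672119
0 1341 Y rear [-8.   5.1 11.6] Y front [-7.9  5.6 11.9] X [-26.6  34.3] inner -17.4 25.3 Zmax [81.3]
1 936 Y rear [-6.9  9.1 11.5] Y front [-7.1  9.5 11.9] X [-26.9  34.3] inner -17.6 24.8 Zmax [78.1]
[0.0035, 0.0011, 0.0001, -0.1123, -0.0011, 0.0012]
```

Emit:
{"op": "move_arm", "data": {
  "motion": [
    [0,0,0,-0.056,0,0,0.085],
    [0,0,0,-0.111,0.001,0,0.085],
    [0,0,0,-0.111,0.001,0.02,0.085],
    [0,0,0,-0.111,0.001,0.06,0.085],
    [0,0,0,-0.111,0.001,0.09,0.085],
    [0,0,0,-0.111,0.001,0.09,0.08],
    [0,0,0,-0.111,0.001,0.09,0.066],
    [0,0,0,-0.111,0.001,0.09,0.064]
  ]
}}

```text
clock: 5.8
eef_pos: [565.5, -224.8, 142.2]
tcp_rot: [2.529, 0.002, 1.366]
contact_force: [0.1, 0.2, -0.2]
opening: 0.746
grasp_force: 0.4
```

Run:
```python
from h import *
s,p,R=pose();print(s['clock'],clippos(1),s['contact_force'],s['contact_force']@CX,s['grasp_force'],s['opening']*85.4,delta(piv(1)+40*CZ+1.5*CX+2*ey))
```

```text
5.8 [ 3.   2.2 42.1] [ 0.11890218  0.16033431 -0.21369427] -0.05394661408745027 0.3690333478152752 63.67789976236738 [0.0014, 0.0016, 0.001, -0.0002, -0.0015, 0.0021]
```

Emit:
{"op": "move_arm", "data": {
  "motion": [
    [0,0,0,0,-0.0015,0.001,0.06],
    [0,0,0,0,-0.0015,0,0.057],
    [0,0,0,0,-0.0015,-0.001,0.054],
    [0,0,0,0,-0.0015,-0.001,0.054]
  ]
}}

```text
clock: 6.3
eef_pos: [563.8, -224.5, 141.4]
tcp_rot: [2.53, 0.001, 1.365]
contact_force: [-4.0, 1.6, 4.9]
opening: 0.637
grasp_force: 10.9
```

Run:
```python
from h import *
s,p,R=pose();print(clippos(1),s['contact_force']@CX,s['contact_force']@CZ,s['grasp_force'],s['opening']*85.4,s['wrist_torque'])
```

```text
[ 1.1  2.1 42.5] -0.6184777440233815 6.443017196344259 10.930630713701248 54.37265542632202 [0.09057601 0.30597283 0.0236182 ]
```

Emit:
{"op": "move_arm", "data": {
  "motion": [
    [0,0,0,0,0,-0.001,0.051],
    [0,0,0,0,0,-0.002,0.048],
    [0,0,0,0,0,-0.002,0.047],
    [0,0,0,0,0,-0.002,0.047],
    [0,0,0,0,0,-0.002,0.047]
  ]
}}

```text
clock: 6.92
eef_pos: [562.5, -224.3, 143.2]
tcp_rot: [2.53, 0.001, 1.365]
contact_force: [-9.2, 2.7, 11.0]
opening: 0.557
grasp_force: 15.5
```

Run:
```python
from h import *
s,p,R=pose();print(clippos(1),s['contact_force']@CX,s['contact_force']@CZ,s['grasp_force'],s['opening']*85.4,s['wrist_torque'])
```

```text
[ 1.1  2.1 44.7] -1.484992181123964 14.524888942948053 15.457297547254711 47.57329832729251 [ 0.2021645   0.49556174 -0.01802771]
```

Both clips so far read 15–17 N, so they are sound. Releasing this one and going on to the right clip.

Emit:
{"op": "move_arm", "data": {
  "motion": [
    [0,0,0,0,0,0,0.05],
    [0,0,0,0,0,0,0.055],
    [0,0,0,0,0,0,0.06],
    [0,0,0,0,0,0,0.066],
    [0,0,0,0,0,0,0.085],
    [0,0,0,0,0,0,0.085],
    [0,0,0,0,0,-0.04,0.085],
    [0,0,0,0,0,-0.09,0.085]
  ]
}}

```text
clock: 7.92
eef_pos: [511.1, -213.5, 215.9]
tcp_rot: [2.534, 0.001, 1.365]
contact_force: [0.6, 0.1, 1.4]
opening: 1.0
grasp_force: 0.0
```

Run:
```python
from h import *
s,p,R=pose();print(s['clock'],clippos(1),clippos(2),s['contact_force'],s['opening'])
c=camera_params("wrist");p,d=grab_frame("wrist")
clipstats(d,c["world_from_camera"],c)
print(delta(piv(2)+133*CZ+1.5*CX+2*ey))
```

```text
7.925 [ -0.2   2.2 134.4] [ -0.2 100.7 134.4] [0.61787443 0.0884833  1.40441941] 1.000481284375328
0 1332 Y rear [-10.6  -0.8  10. ] Y front [-10.6  -0.7  10.3] X [-26.6  34.2] inner -17.0 25.0 Zmax [81.5]
1 1317 Y rear [-8.5  4.7 11.2] Y front [-8.4  5.  11.4] X [-27.1  33.9] inner -17.9 24.8 Zmax [81.6]
2 977 Y rear [-8.2  7.8 11.1] Y front [-7.9  8.7 11.2] X [-27.6  33.5] inner -18.7 24.0 Zmax [78.7]
[0.002, 0.0041, 0.0011, -0.0981, -0.0004, 0.0066]
```

Emit:
{"op": "move_arm", "data": {
  "motion": [
    [0,0,0,-0.05,0,0,0.085],
    [0,0,0,-0.099,0.001,0,0.085],
    [0,0,0,-0.099,0.001,0.02,0.085],
    [0,0,0,-0.099,0.001,0.06,0.085],
    [0,0,0,-0.099,0.001,0.094,0.085],
    [0,0,0,-0.099,0.001,0.094,0.08],
    [0,0,0,-0.099,0.001,0.094,0.066],
    [0,0,0,-0.099,0.001,0.094,0.064]
  ]
}}

```text
clock: 8.98
eef_pos: [545.4, -322.0, 141.4]
tcp_rot: [2.529, 0.002, 1.365]
contact_force: [0.4, -0.3, -0.3]
opening: 0.75
grasp_force: 0.3
```

Run:
```python
from h import *
s,p,R=pose();print(s['clock'],clippos(2),s['contact_force'],s['contact_force']@CX,s['grasp_force'],s['opening']*85.4,delta(piv(2)+40*CZ+1.5*CX+2*ey))
```

```text
8.975 [ 2.7  1.4 41.4] [ 0.3528638  -0.31140177 -0.25811824] 0.18687316413171126 0.30029729939997196 64.08266667540622 [0.0015, 0.002, 0.0006, 0.0006, -0.0012, 0.0014]
```

Emit:
{"op": "move_arm", "data": {
  "motion": [
    [0,0,0,0,-0.0015,0.001,0.06],
    [0,0,0,0,-0.0015,0,0.057],
    [0,0,0,0,-0.0015,-0.001,0.054],
    [0,0,0,0,-0.0015,-0.001,0.054]
  ]
}}

```text
clock: 9.48
eef_pos: [543.7, -321.5, 140.2]
tcp_rot: [2.531, 0.001, 1.365]
contact_force: [-2.1, 0.2, 2.1]
opening: 0.633
grasp_force: 3.9
```

Run:
```python
from h import *
s,p,R=pose();print(clippos(2),s['contact_force']@CX,s['contact_force']@CZ,s['grasp_force'],s['opening']*85.4,s['wrist_torque'])
```

```text
[ 0.5  1.6 41.4] -0.5310367890845691 2.9672036537069015 3.906414359807968 54.03960241184433 [0.07958506 0.28401334 0.01071435]
```

The right clip reads 3.9 N, so it is the slack one. Squeezing it fully, then letting it bite.

Emit:
{"op": "move_arm", "data": {
  "motion": [
    [0,0,0,0,0,-0.001,0.05],
    [0,0,0,0,0,-0.002,0.047],
    [0,0,0,0,0,-0.002,0.046],
    [0,0,0,0,0,-0.002,0.046],
    [0,0,0,0,0,-0.002,0.046]
  ]
}}

```text
clock: 10.1
eef_pos: [542.5, -321.3, 141.8]
tcp_rot: [2.531, 0.001, 1.365]
contact_force: [-4.3, 2.0, 5.4]
opening: 0.537
grasp_force: 6.2
```

Emit:
{"op": "move_arm", "data": {
  "motion": [
    [0,0,0,0,0,0,0.05],
    [0,0,0,0,0,0.001,0.055],
    [0,0,0,0,0,0.001,0.06],
    [0,0,0,0,0,0.001,0.066],
    [0,0,0,0,0,0.001,0.075],
    [0,0,0,0,0,0.001,0.075]
  ]
}}

```text
clock: 10.85
eef_pos: [543.2, -321.4, 140.9]
tcp_rot: [2.531, 0.001, 1.365]
contact_force: [0.6, 0.1, -0.1]
opening: 0.878
grasp_force: 0.0
```

Emit:
{"op": "move_arm", "data": {
  "motion": [
    [0,0,0,0,0,0,0.062],
    [0,0,0,0,0,0,0.055],
    [0,0,0,0,0,-0.001,0.05],
    [0,0,0,0,0,-0.002,0.045],
    [0,0,0,0,0,-0.002,0.04],
    [0,0,0,0,0,-0.002,0.04],
    [0,0,0,0,0,-0.002,0.04],
    [0,0,0,0,0,-0.002,0.04]
  ]
}}

```text
clock: 11.85
eef_pos: [541.7, -321.2, 143.3]
tcp_rot: [2.53, 0.002, 1.365]
contact_force: [-11.4, 3.3, 14.5]
opening: 0.484
grasp_force: 38.8
```

Run:
```python
from h import *
s,p,R=pose();print(s['clock'],clippos(2),s['contact_force']@CX,s['contact_force']@CZ,s['grasp_force'],s['opening']*85.4,s['wrist_torque'])
```

```text
11.85 [ 0.6  1.5 45.1] -1.3496649160391563 18.68746164323857 38.7816999082861 41.32018957610652 [0.19065055 0.64022964 0.04765491]
```

Gripped against its stop, fully open. Lifting along the plate direction.

Emit:
{"op": "move_arm", "data": {
  "motion": [
    [0,0,0,0,0,-0.005,0.04],
    [0,0,0,0,0,-0.015,0.04],
    [0,0,0,0,0,-0.03,0.04],
    [0,0,0,0,0,-0.05,0.04],
    [0,0,0,0,0,-0.07,0.04],
    [0,0,0,0,0,-0.1,0.04],
    [0,0,0,0,0,-0.12,0.04],
    [0,0,0,0,0,-0.12,0.04]
  ]
}}

```text
clock: 12.85
eef_pos: [474.7, -307.4, 242.1]
tcp_rot: [2.529, 0.003, 1.365]
contact_force: [0.0, -0.0, -1.6]
opening: 0.478
grasp_force: 40.2
```

```bash
cat >> h.py <<'E'
_t=np.radians(45);RP=np.c_[[0,np.cos(_t),np.sin(_t)],[1,0,0],[0,np.sin(_t),-np.cos(_t)]]
E
python3 - <<'E'
from h import *
s,p,R=pose();print(s['clock'],p,clippos(2),s['contact_force'],s['grasp_force'],s['opening']*85.4,s['qpos'].round(2))
print(delta(np.array([405,-290,200.]),RP))
p,d=grab_frame("wrist");cv2.imwrite("pics/w3.png",p[:,:,::-1])
E
```

```text
12.85 [ 474.65694576 -307.40337276  242.11390246] [  1.2   1.4 165.3] [ 0.04001756 -0.03165146 -1.57212196] 40.195942172576906 40.8587252563484 [-0.76  0.04  2.16  0.68  0.5  -1.09]
[0.6592, 0.8233, 0.0514, 0.0029, -0.0829, -0.0068]
```

View pics/w3.png

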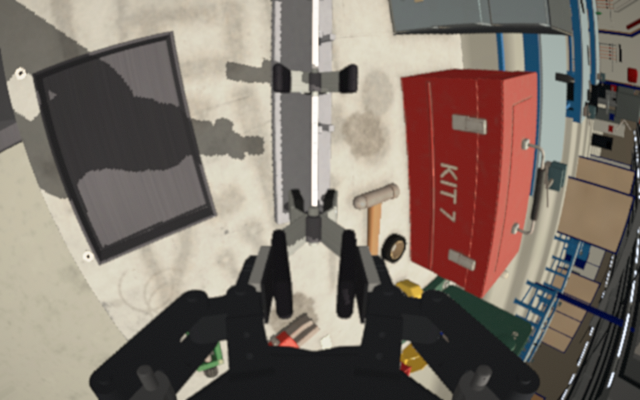

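The slack clip hangs in the gripper at (313,225), clear of the rail; the tray is at (120,145). Moving over the tray while turning.

Converted, 0.823 rad is 0.131.

Emit:
{"op": "move_arm", "data": {
  "motion": [
    [0,0,0,0,-0.04,0,0.04],
    [0.0175,0.0223,0.0016,0.001,-0.083,-0.007,0.04],
    [0.035,0.0438,0.0027,0.003,-0.083,-0.007,0.04],
    [0.0525,0.0653,0.0041,0.003,-0.083,-0.007,0.04],
    [0.07,0.0875,0.0054,0.003,-0.083,-0.007,0.04],
    [0.0875,0.1098,0.0068,0.003,-0.083,-0.007,0.04],
    [0.1049,0.131,0.0081,0.003,-0.083,-0.007,0.04],
    [0.1049,0.131,0.0081,0.003,-0.083,-0.007,0.04]
  ]
}}

```text
clock: 13.9
eef_pos: [405.8, -289.6, 195.1]
tcp_rot: [-3.136, -0.791, 1.568]
contact_force: [-0.1, 0.4, -0.6]
opening: 0.477
grasp_force: 40.3
```

Run:
```python
from h import *
s,p,R=pose();print(s['clock'],p,R.round(2).tolist(),s['grasp_force'],s['opening']*85.4,s['qpos'].round(2))
print(delta(np.array([405,-257,140.]),RP),delta(np.array([405,-257,89.]),RP))
```

```text
13.9 [ 405.75970249 -289.57657108  195.05189938] [[0.0, 1.0, -0.0], [0.7, 0.0, 0.71], [0.71, -0.0, -0.7]] 40.33716926816851 40.764233450269934 [-0.92  0.57  1.63  0.44  1.62 -1.06]
[-0.0037, -0.0055, -0.0018, -0.0162, -0.0005, 0.0619] [-0.0037, -0.0055, -0.0018, -0.0525, -0.0003, 0.0977]
```

Emit:
{"op": "move_arm", "data": {
  "motion": [
    [0,0,0,-0.008,0,0.03,0.04],
    [0,0,0,-0.016,0,0.062,0.04],
    [0,0,0,-0.028,0,0.075,0.04],
    [0,0,0,-0.04,0,0.086,0.04],
    [0,0,0,-0.048,0,0.094,0.04],
    [0,0,0,-0.05,0,0.096,0.04],
    [0,0,0,-0.05,0,0.096,0.04]
  ]
}}

```text
clock: 14.78
eef_pos: [404.8, -257.1, 95.9]
tcp_rot: [-3.14, -0.787, 1.57]
contact_force: [-0.9, 0.1, -0.4]
opening: 0.478
grasp_force: 40.3
```

Run:
```python
from h import *
s,p,R=pose();print(s['clock'],p,s['contact_force'],s['grasp_force'])
```

```text
14.775 [ 404.80055379 -257.08210993   95.85550954] [-0.93343107  0.07704773 -0.40456268] 40.34416742826579
```

Emit:
{"op": "move_arm", "data": {
  "motion": [
    [0,0,0,-0.004,0,0.004,0.04],
    [0,0,0,-0.004,0,0.004,0.05],
    [0,0,0,-0.004,0,0.004,0.06],
    [0,0,0,-0.004,0,0.004,0.085],
    [0,0,0,-0.004,0,0.004,0.085],
    [0,0,0,-0.004,0,0.004,0.085],
    [0,0,0,-0.004,0,-0.05,0.085],
    [0,0,0,0.03,0,-0.09,0.085]
  ]
}}

```text
clock: 15.78
eef_pos: [404.6, -300.6, 180.7]
tcp_rot: [-3.138, -0.787, 1.568]
contact_force: [0.4, 0.1, -0.0]
opening: 0.994
grasp_force: 0.0
```

Emit:
{"op": "move_arm", "data": {
  "motion": [
    [0,0,0,0.04,0,-0.04,0.085],
    [0,0,0,0.08,0,-0.08,0.085],
    [0,0,0,0.08,0,-0.08,0.085]
  ]
}}

```text
clock: 16.15
eef_pos: [406.0, -300.6, 297.6]
tcp_rot: [3.136, -0.781, 1.575]
contact_force: [0.0, -0.9, -1.5]
opening: 0.995
grasp_force: 0.0
```

Run:
```python
from h import *
s,p,R=pose();print(s['clock'],p,s['contact_force'],s['opening'])
c=camera_params("wrist");p,d=grab_frame("wrist");cv2.imwrite("pics/w4.png",p[:,:,::-1])
W=wcloud(d,c["world_from_camera"],c);np.save("W4.npy",W)
q=W.reshape(-1,3);q=q[(q[:,0]>335)&(q[:,0]<475)&(q[:,1]>-345)&(q[:,1]<-145)&(q[:,2]>10)&(q[:,2]<120)]
print(len(q),np.percentile(q,[2,50,98],axis=0).round())
p,d=grab_frame("side");cv2.imwrite("pics/s4.png",cv2.resize(p[130:250,220:440,::-1],None,fx=3,fy=3))
clipstats(np.zeros((400,640),np.float32),np.eye(4),c) if 0 else None
for n in("scene","side"):
    W=cloud(n,grab_frame(n)[1]).reshape(-1,3);W=W[np.isfinite(W[:,0])]
    for k in range(3):
        q=W-piv(k);X,Y,Z=q@CX,q@ey,q@CZ;m=(Z>30)&(Z<85)&(abs(X)<45)&(abs(Y)<30)
        print(n,k,m.sum(),[np.percentile(a[m],[2,98]).round(1).tolist() for a in(X,Y,Z)] if m.sum()>10 else "")
```

```text
16.15 [ 405.97080201 -300.62540219  297.5995515 ] [ 0.03430604 -0.86500697 -1.49456333] 0.9952645300953803
2320 [[ 336. -342.   12.]
 [ 407. -253.   33.]
 [ 474. -146.   55.]]
scene 0 0 
scene 1 0 
scene 2 0 
side 0 143 [[-30.0, 30.6], [-6.3, 14.6], [30.8, 81.0]]
side 1 125 [[-30.7, 30.0], [-6.3, 15.0], [31.8, 80.4]]
side 2 0
```

View pics/w4.png

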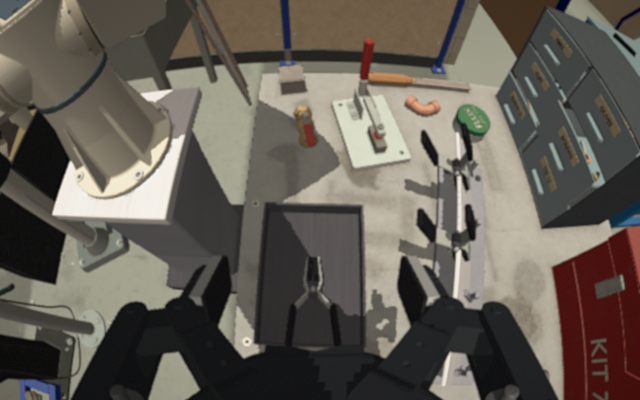

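View pics/s4.png

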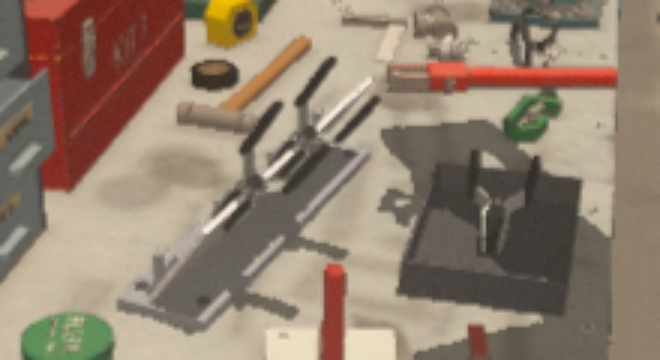

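The clip lies in the tray, with jaws at (315,270) in the wrist view and handles toward the right wall. The other two still bite on the rail. Checking the pivot height and rest.

Emit:
{"op": "move_arm", "data": {
  "motion": [
    [0,0,0,0,0,0,0.085],
    [0,0,0,0,0,0,0.085],
    [0,0,0,0,0,0,0.085],
    [0,0,0,0,0,0,0.085]
  ]
}}

```text
clock: 16.85
eef_pos: [405.0, -299.4, 293.5]
tcp_rot: [-3.14, -0.787, 1.57]
contact_force: [0.5, 0.4, -0.0]
opening: 0.995
grasp_force: 0.0
```

Run:
```python
from h import *
c=camera_params("wrist");p,d=grab_frame("wrist");W=wcloud(d,c["world_from_camera"],c)
W4=np.load("W4.npy")
for v in range(255,345,8):
    print(v,[W[v,u].round().astype(int).tolist() for u in(293,315,335)])
m=(p.astype(int).sum(2)>0)&(W[...,2]>18)&(W[...,0]>340)&(W[...,0]<470)&(W[...,1]>-350)&(W[...,1]<-150)
q=W[m];
for y in range(-350,-150,15):
    r=q[(q[:,1]>=y)&(q[:,1]<y+15)]
    if len(r):print(y,len(r),r[:,0].min().round(),r[:,0].max().round(),"z",np.percentile(r[:,2],[10,90]).round())
```

```text
255 [[375, -215, 3], [408, -215, 4], [438, -215, 3]]
263 [[375, -228, 3], [408, -234, 29], [437, -228, 4]]
271 [[375, -240, 4], [408, -241, 10], [437, -240, 4]]
279 [[376, -253, 4], [408, -253, 5], [437, -252, 4]]
287 [[376, -264, 4], [408, -271, 42], [437, -265, 5]]
295 [[376, -277, 5], [408, -281, 38], [437, -276, 4]]
303 [[376, -288, 3], [408, -288, 5], [436, -288, 3]]
311 [[379, -304, 48], [408, -300, 4], [433, -304, 47]]
319 [[379, -315, 48], [408, -311, 4], [433, -315, 47]]
327 [[380, -325, 51], [408, -323, 4], [433, -325, 51]]
335 [[380, -336, 53], [408, -335, 4], [433, -336, 49]]
343 [[380, -346, 48], [408, -346, 5], [436, -347, 4]]
-350 11180 340.0 470.0 z [341. 365.]
-335 3597 340.0 470.0 z [311. 345.]
-320 1989 350.0 463.0 z [299. 326.]
-305 278 357.0 455.0 z [ 30. 314.]
-290 216 388.0 426.0 z [25. 41.]
-275 112 394.0 419.0 z [27. 42.]
-260 146 394.0 419.0 z [23. 34.]
-245 139 396.0 417.0 z [27. 32.]
-230 38 398.0 416.0 z [27. 29.]
-155 31 423.0 469.0 z [20. 34.]
```

The pivot is about 30 mm high, well inside the tray, and everything is at rest. Handing in.

```bash
python3 -c "
from rig import order
print(order.sign_off())"
```

```text
the job is handed in; nothing more can be done
None
```

I tried all three clips from left to right. The right-hand one was slack (about 4–6 N, against 11–17 N for the other two) and now lies in the reject tray. The two sound clips are still biting on the rail, the arm touched none of the bystanders, and the job is handed in; the sign-off returned no verdict.

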